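Snap the undone tub shut

TASK

Of the three lidded tubs on the counter one has been left with its catch undone, standing up instead of lying flat over the lid. Give that tub's lid a tug: lift it by its black pull about two centimetres to see that it is loose, and let it down again. Then fold its catch over and press it down flat on the lid, and leave the other two tubs latched.

Things in the scene. Friction and masses are not known exactly. Their poses are not given: they have to be found in the camera images.
- tub_a: One of three alike black food tubs, 150 (x) by 110 (y) by 75 mm high, fixed on the table in the left, middle or right place. Origin: centre of its underside. x points away from the robot (yaw within 15 deg), y left, z up. Hinged white lid with a black pull, steel catch at the robot's side; all three tubs have the same measures, given below in this frame.
- tub_b: One of three alike black food tubs, 150 (x) by 110 (y) by 75 mm high, fixed on the table in the left, middle or right place. Origin: centre of its underside. x points away from the robot (yaw within 15 deg), y left, z up. Hinged white lid with a black pull, steel catch at the robot's side; all three tubs have the same measures, given below in this frame.
- tub_c: One of three alike black food tubs, 150 (x) by 110 (y) by 75 mm high, fixed on the table in the left, middle or right place. Origin: centre of its underside. x points away from the robot (yaw within 15 deg), y left, z up. Hinged white lid with a black pull, steel catch at the robot's side; all three tubs have the same measures, given below in this frame.
- catch_a (a joint): Catch of tub_a: steel flap 46 long, 36 wide, 5 mm thick, hinged along y at x -69, z 87 mm. 0 rad = shut, flat over the lid (x -68 to -22, top z 89 mm); about 1.5 = undone, standing up; 1.9 = stop, leaning to the robot. Stiff (1.5 N at the tip), stays where left: push it over from the robot's side, then press it flat.
- catch_b (a joint): Catch of tub_b: steel flap 46 long, 36 wide, 5 mm thick, hinged along y at x -69, z 87 mm. 0 rad = shut, flat over the lid (x -68 to -22, top z 89 mm); about 1.5 = undone, standing up; 1.9 = stop, leaning to the robot. Stiff (1.5 N at the tip), stays where left: push it over from the robot's side, then press it flat.
- catch_c (a joint): Catch of tub_c: steel flap 46 long, 36 wide, 5 mm thick, hinged along y at x -69, z 87 mm. 0 rad = shut, flat over the lid (x -68 to -22, top z 89 mm); about 1.5 = undone, standing up; 1.9 = stop, leaning to the robot. Stiff (1.5 N at the tip), stays where left: push it over from the robot's side, then press it flat.
- lid_a (a joint): Lid of tub_a: 130 by 106 by 8 mm, top z 84 mm, hinged on the far edge at x +73, z 76 mm. Black pull on it: 24 (x) by 16 (y) mm, centre x -5, y 0, from z 84 to 124 mm. 0 rad = down, grows as the near edge rises. Gives under 0.01 when latched; undone it lifts easily (90 g, stop at 0.6) and falls shut if let go.
- lid_b (a joint): Lid of tub_b: 130 by 106 by 8 mm, top z 84 mm, hinged on the far edge at x +73, z 76 mm. Black pull on it: 24 (x) by 16 (y) mm, centre x -5, y 0, from z 84 to 124 mm. 0 rad = down, grows as the near edge rises. Gives under 0.01 when latched; undone it lifts easily (90 g, stop at 0.6) and falls shut if let go.
- lid_c (a joint): Lid of tub_c: 130 by 106 by 8 mm, top z 84 mm, hinged on the far edge at x +73, z 76 mm. Black pull on it: 24 (x) by 16 (y) mm, centre x -5, y 0, from z 84 to 124 mm. 0 rad = down, grows as the near edge rises. Gives under 0.01 when latched; undone it lifts easily (90 g, stop at 0.6) and falls shut if let go.

How it is judged:
On the way:
1. the lid of the tub with the undone catch is tugged up, at least 0.12 rad, while its catch is still undone (value of joint lid_b above 0.12 rad and value of joint catch_b above 0.8 rad), for 0.1 s.
At the end, for the whole second after the job is handed in: The lid that was tugged is down again (within 0.05 rad) and the catches of all three tubs lie flat over their lids, within 0.17 rad (10 degrees) (value of joint lid_b below 0.05 rad and value of joint each of catch_b, catch_a, catch_c below 0.17 rad); the robot touches nothing.
It fails at once if a catch of one of the latched tubs is opened (over 0.3 rad) (value of joint any of catch_a, catch_c above 0.3 rad).
It fails at once if the catch is folded down (under 0.5 rad) while its lid is still up (over 0.1 rad) (value of joint lid_b above 0.1 rad and value of joint catch_b below 0.5 rad).
It also fails if it takes over 43 s, if anything falls off the work surface, if the arm or the gripper's body presses on something with over 40 N, if the wrist force passes 120 N, or if a joint passes its speed limit or range.

ROBOT

A 7-joint arm with a two-finger parallel gripper is mounted at the origin on the work surface. World frame = base frame: x ahead of the robot, y to its left, z up, the work surface at z = 0. Lengths are in m, angles in rad, forces in N, time in s.
With the tool pointing down it reaches from about 0.4 to 0.9 m from the base axis. Payload 5.5 kg.
Tool frame: the origin (TCP) lies midway between the tips of the shut fingers; the grasp point (between the pads) lies 19 mm behind it; z points along the fingers, y is the direction in which the jaws open and shut (so a half turn about z gives the same grasp; the last joint's range is limited). The gripper opens to 85 mm and grips with 20 to 120 N. Pads are 22 mm wide; open, the fingers measure 114 mm over their backs; the gripper's body (76 mm by 85 mm) begins 54 mm behind the grasp point. The pads swing forward as they close: fully open they stand 13 mm farther back than shut.
Start: joints at [1.452, 0.501, -0.427, 1.55, 0.221, 1.138, -0.21], TCP at [0.242, -0.603, 0.231] pointing down, gripper open.
Joint ranges: [-2.88, 2.88], [-0.31, 2.03], [-1.54, 1.56], [0.2, 2.42], [-1.41, 4.55], [0.19, 2.02], [-2.57, 2.57]. Speed limits (rad/s): [2.57, 2.57, 3.14, 3.14, 3.14, 3.14, 3.14].

INTERFACE

Orientations are given as a unit quaternion [x, y, z, w].
In Python, from plant import status, viewer, workorder gives the robot as it stands. The module is installed in compiled form; this text tells all that it offers.
- The arm moves only by the tool send_rows, never from a script. Its argument "rows" is a list of rows, each a list of 6 numbers: the shift along the world's x, y, z in mm, then the turn, a rotation vector about the world's x, y, z in degrees. A call has exactly 10 rows; each row is the pose to reach, as a shift and turn from the pose commanded when the call began; what a row does not reach only later rows make up. A row lasts 1/12 s, in which the tool goes at most 41.7 mm and 7.16 degrees, less where a joint would pass 70% of its speed; a pose out of reach is approached as far as the arm can. A call with a gripper value outside its range is refused whole. "claw" is the opening, from 0 (shut) to 1 (fully open), set as the call begins (left out, the last holds). The fingers move at their own pace and stop on an object; "squeeze" is the grip in N (left out, the last holds). Time passes only in rows, so rows that repeat a pose let the fingers close, or fill a call up. It gives the time, the measured TCP pose, the force and the opening at its end, in the units of the state.
- status.get_state(): the state, without advancing time (a new reading comes with each control period).
- viewer.get_image(name): name is "scene" or "top" or "wrist"; returns (picture, depth): 480x640x3 uint8, red, green, blue; 480x640 float32, m along the optical axis (not along the pixel's ray), 0 where there is no reading.
- viewer.get_calibration(name): a dict with "mtx" (3x3 intrinsics, pixels), "world_to_cam" (4x4, takes a point from world to camera coordinates). Camera axes: x right, y down, z forward; pixel columns grow to the right and rows downward; lengths in m; the calibration is good to about 2 mm. A picture is of the moment at which its call begins: read the wrist's pose just before it. get_calibration takes no time and is no camera call; for the wrist camera it gives the pose at the moment of the call.
- workorder.finish_job(): hands the job in, once; it reports no verdict.
The state is a dict: "clock": time; "q": joint angles; "joint_vel": joint speeds; "effort": joint torques, N m; "ee_pos": TCP position; "ee_rot": TCP orientation; "ft_force": force on the tool from outside, world axes, zero at the start; "ft_torque": the same for the moment, N m; "gripper_width": finger opening in m.
Only numpy, scipy, OpenCV 4.12 (cv2) and the standard library are available. Lean on these libraries where they do the work, as an engineer would, in place of code of your own. Each camera call takes 0.05 s, during which the arm holds its last target. There are 200 camera calls.

## Working session

There is one attempt and no reset: what is moved stays moved. The work goes in short steps, Python scripts to look and compute and a tool call to move; the robot and the scene stay as the last step left them, time stands still between calls to the robot, and variables do not carry over. Pictures are saved under pics/ and viewed, about 8 in all and at most 12, crops included, and the job is handed in when it is done.

Besides the shell and the picture viewer there is one more tool, called after "Call:" as name(argument=value, ...), one argument or row to a line, values as JSON. send_rows: Moves the arm, as the interface text tells. Its arguments: {"type":"object","properties":{"rows":{"type":"array"},"claw":{"type":"number"},"squeeze":{"type":"number"}},"required":["rows"]}

```bash
mkdir -p pics; python3 - <<'E'
from plant import status, viewer
import cv2,numpy as np
s=status.get_state();print(s['clock'],s['ee_pos'],s['ee_rot'],s['gripper_width'])
for n in('scene','top'):
    im,d=viewer.get_image(n);c=viewer.get_calibration(n)
    np.savez(f'{n}0.npz',im=im,d=d,K=c['mtx'],T=c['world_to_cam']);cv2.imwrite(f'pics/{n}0.png',im[...,::-1])
    print(n,np.round(c['mtx'],1).tolist(),np.round(c['world_to_cam'],3).tolist())
E
```

```text
0.0 [ 0.24186818 -0.6025545   0.23024079] [ 9.81828355e-01  1.89768520e-01 -1.61358715e-04 -9.81830896e-04] 0.08532568088642246
scene [[557.0, 0.0, 319.1], [0.0, 557.0, 237.0], [0.0, 0.0, 1.0]] [[-0.17, 0.985, -0.0, 0.108], [0.627, 0.108, -0.771, -0.297], [-0.76, -0.131, -0.637, 1.548], [0.0, 0.0, 0.0, 1.0]]
top [[560.5, 0.0, 318.8], [0.0, 560.5, 232.6], [0.0, 0.0, 1.0]] [[0.011, -1.0, -0.006, 0.0], [-0.977, -0.009, -0.212, 0.583], [0.212, 0.008, -0.977, 0.906], [0.0, 0.0, 0.0, 1.0]]
```

View pics/top0.png

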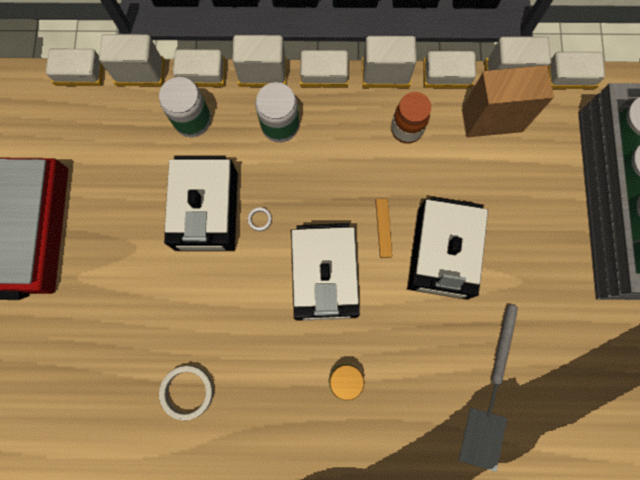

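View pics/scene0.png

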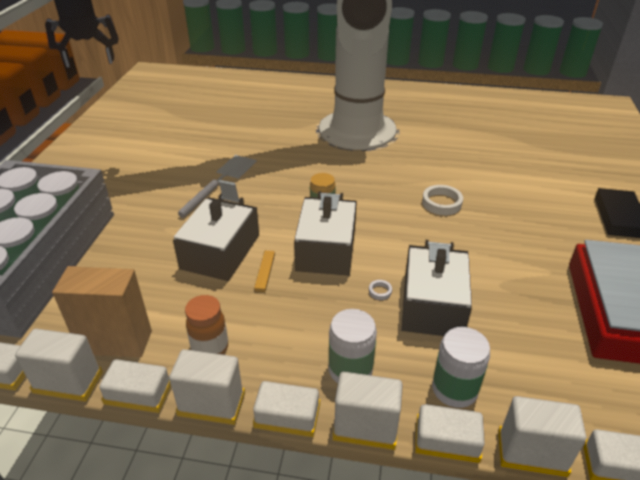

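The right-hand tub (top view, catch at about (452,281), lid about (450,245)) is the one with its catch standing up. In the scene view the flap shows at (229,190). The other two are flat.

```bash
cat > h.py <<'E'
import numpy as np,cv2
def cast(K,T,px,z):
    px=np.atleast_2d(px).astype(float);R=T[:3,:3];o=-R.T@T[:3,3]
    r=np.c_[px,np.ones(len(px))]@np.linalg.inv(K).T@R
    return o+r*((z-o[2])/r[:,2])[:,None]
def cloud(K,T,d):
    v,u=np.mgrid[:480,:640];p=np.stack([u,v,np.ones_like(u)],-1).reshape(-1,3)@np.linalg.inv(K).T*d.reshape(-1,1)
    return ((p-T[:3,3])@T[:3,:3]).reshape(480,640,3)
E
python3 - <<'E'
from h import *
f=np.load('top0.npz');im,d,K,T=[f[k] for k in('im','d','K','T')]
hsv=cv2.cvtColor(im,cv2.COLOR_RGB2HSV);P=cloud(K,T,d)
m=((hsv[...,1]<50)&(hsv[...,2]>170)).astype(np.uint8);m[:,:400]=0;m[:,500:]=0;m[:190]=0;m[310:]=0
cs,_=cv2.findContours(m,0,2);c=max(cs,key=cv2.contourArea);print(cv2.contourArea(c))
W=cast(K,T,c[:,0,:],.084)[:,:2]
(cx,cy),(w,h),a=cv2.minAreaRect((W*1000).astype(np.float32));print('lid',cx,cy,w,h,a)
yaw=np.deg2rad(a if w>h else a-90)
yaw=(yaw+np.pi/2)%np.pi-np.pi/2
ax=np.array([np.cos(yaw),np.sin(yaw)]);o=np.array([cx,cy])-8*ax
print('yaw',np.degrees(yaw),'origin',o,'pull expected',o-5*ax,'hinge',o-69*ax)
R=P[195:305,400:495].reshape(-1,3)*1000
q=(R[:,:2]-o)@np.array([ax,[-ax[1],ax[0]]]).T
print('z lid',np.median(R[(abs(R[:,2]-84)<8),2]))
for n,s in(('pull',(R[:,2]>112)&(abs(q[:,0])<35)),('catch',(R[:,2]>105)&(q[:,0]<-40))):
    print(n,s.sum(),R[s].mean(0),q[s].min(0),q[s].max(0),q[s].mean(0),R[s,2].max())
# pull by dark mask at z=124
dk=(im.max(2)<70).astype(np.uint8);lab,n=cv2.connectedComponents(dk)[::-1],0
lab=lab[0];k=lab[245,455];s=np.argwhere(lab==k)[:,::-1];w=cast(K,T,s,.124)[:,:2]*1000;qq=(w-o)@np.array([ax,[-ax[1],ax[0]]]).T;print(len(s),qq.min(0),qq.max(0))
E
```

```text
4291.5
lid 566.4111938476562 -218.71865844726562 104.13897705078125 128.22207641601562 81.01828002929688
yaw -8.98171997070313 origin [ 558.50928825 -217.46970374] pull expected [ 553.57059724 -216.68910705] hinge [ 490.35535243 -206.69746939]
z lid 82.57358529169994
pull 162 [ 553.25042235 -215.57033655  121.35486115] [-16.66048621  -8.12990269] [7.55486997 8.45882615] [-5.49091068  1.05506687] 126.25994134505447
catch 242 [ 477.08668112 -174.02232117  265.86292816] [-212.28062268  -17.95565288] [-57.71722181 184.3893163 ] [-87.20719604  30.20299591] 1009.0302158782358
203 [-23.17023153  -6.17350024] [ 7.15924425 13.62626276]
```

Call:
send_rows(
  rows=[
    [30,38,0,0,0,-3],
    [60,75,0,0,0,-6],
    [90,112,0,0,0,-9],
    [120,149,0,0,0,-12],
    [150,186,0,0,0,-15],
    [180,223,0,0,0,-18],
    [210,260,0,0,0,-21],
    [240,298,0,0,0,-24],
    [270,335,0,0,0,-28],
    [300,372,0,0,0,-31],
  ],
  claw=1,
)

```text
clock: 0.93
ee_pos: [0.5043, -0.277, 0.2311]
ee_rot: [0.997, -0.081, -0.0, -0.0]
ft_force: [1.3, -0.4, 0.3]
gripper_width: 0.0855
```

Call:
send_rows(
  rows=[
    [12,14,0,0,0,0],
    [12,14,0,0,0,0],
    [12,14,0,0,0,0],
    [12,14,0,0,0,0],
    [12,14,0,0,0,0],
    [12,14,0,0,0,0],
    [12,14,0,0,0,0],
    [12,14,0,0,0,0],
    [12,14,0,0,0,0],
    [12,14,0,0,0,0],
  ],
)

```text
clock: 1.77
ee_pos: [0.5156, -0.2651, 0.2314]
ee_rot: [0.997, -0.08, 0.0, 0.0]
ft_force: [-0.1, -0.5, 0.7]
gripper_width: 0.0853
```

```bash
python3 - <<'E'
from plant import status, viewer
from h import *
s=status.get_state();c=viewer.get_calibration('wrist');im,d=viewer.get_image('wrist');K,T=c['mtx'],c['world_to_cam']
print(s['clock'],s['ee_pos'],s['ee_rot']);cv2.imwrite('pics/w1.png',im[...,::-1])
np.savez('w1.npz',im=im,d=d,K=K,T=T)
P=cloud(K,T,d)*1000;P=P[d>0].reshape(-1,3)
a=np.deg2rad(-9);o=np.array([558.5,-217.5]);A=np.array([[np.cos(a),np.sin(a)],[-np.sin(a),np.cos(a)]])
q=(P[:,:2]-o)@A.T
for n,k in(('pull',(abs(P[:,2]-122)<7)&(abs(q-[-5,0])<25).all(1)),('catch',(P[:,2]>105)&(P[:,2]<150)&(abs(q-[-72,0])<[25,40]).all(1))):
    if k.sum(): print(n,k.sum(),np.percentile(q[k],[2,50,98],axis=0).round(1).tolist(),P[k,2].min(),P[k,2].max())
E
```

```text
1.7667 [ 0.51560032 -0.26511326  0.23135442] [ 9.96811936e-01 -7.97869703e-02  4.96578729e-05  2.61845205e-05]
pull 687 [[-13.5, -8.3], [-1.9, -1.2], [9.2, 6.8]] 115.03198563104368 125.44521619365636
catch 594 [[-61.1, -18.2], [-58.4, -1.0], [-56.0, 16.5]] 105.11729081479753 134.72126231103064
```

View pics/w1.png

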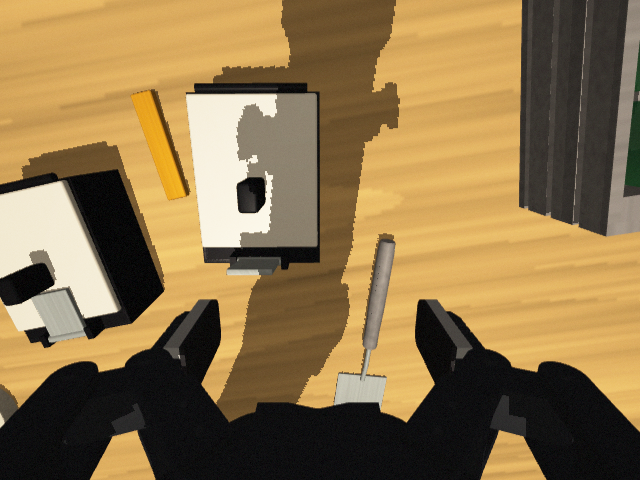

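The wrist view shows the target tub centred at about (255,175), its pull at (250,195) and the catch upright at (255,265). The tool is still about 39 mm short in x and 49 mm short in y.

Call:
send_rows(
  rows=[
    [20,25,0,0,0,0],
    [39,49,0,0,0,0],
    [39,49,0,0,0,0],
    [39,49,-30,0,0,0],
    [39,49,-60,0,0,0],
    [39,49,-90,0,0,0],
    [39,49,-120,0,0,0],
    [39,49,-133,0,0,0],
    [39,49,-133,0,0,0],
    [39,49,-133,0,0,0],
  ],
)

```text
clock: 2.65
ee_pos: [0.5548, -0.2156, 0.0984]
ee_rot: [0.997, -0.079, -0.0, -0.0]
ft_force: [1.2, 0.3, 0.6]
gripper_width: 0.0854
```

Call:
send_rows(
  rows=[
    [0,0,0,0,0,0],
    [0,0,0,0,0,0],
    [0,0,0,0,0,0],
    [0,0,0,0,0,0],
    [0,0,0,0,0,0],
    [0,0,0,0,0,0],
    [0,0,0,0,0,0],
    [0,0,0,0,0,0],
    [0,0,0,0,0,0],
    [0,0,0,0,0,0],
  ],
  claw=0,
  squeeze=30,
)

```text
clock: 3.48
ee_pos: [0.5548, -0.2172, 0.0991]
ee_rot: [0.997, -0.08, 0.0, 0.001]
ft_force: [-3.2, -3.0, 5.6]
gripper_width: 0.0154
```

Call:
send_rows(
  rows=[
    [0.6,-0.1,2.4,0.5,3,0],
    [1.5,-0.2,4.8,0.9,5,0],
    [2.2,-0.4,7.2,1.2,6.7,0],
    [3.1,-0.5,9.6,1.3,8,0],
    [4.2,-0.6,12,1.5,9.5,0],
    [5.2,-0.8,14.3,1.7,11,0],
    [6.2,-1,16.5,2,12.6,0],
    [7.3,-1.2,18.7,2.2,14.1,0],
    [7.3,-1.2,18.7,2.2,14.1,0],
    [7.3,-1.2,18.7,2.2,14.1,0],
  ],
)

```text
clock: 4.32
ee_pos: [0.5616, -0.2183, 0.1164]
ee_rot: [0.989, -0.079, -0.124, -0.009]
ft_force: [-1.5, -3.3, -0.1]
gripper_width: 0.0154
```

```bash
python3 - <<'E'
from plant import viewer
from h import *
f=np.load('top0.npz');im,d=viewer.get_image('scene')
cv2.imwrite('pics/s2.png',cv2.resize(im[100:320,120:360,::-1],None,fx=2.5,fy=2.5))
E
```

```text
(no output)
```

View pics/s2.png

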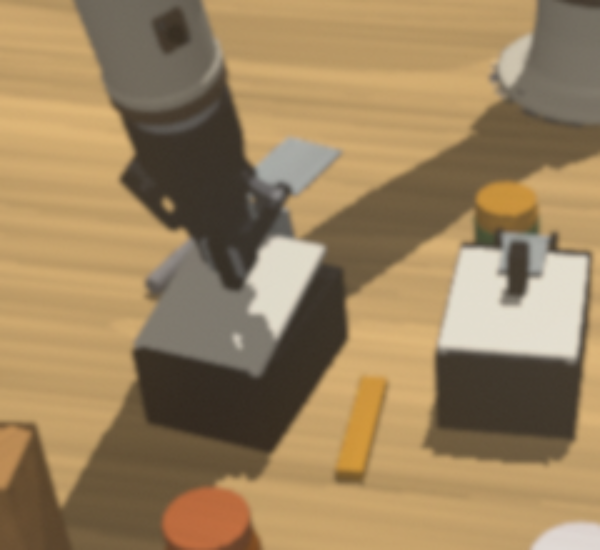

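The lid's near edge, about (320,245) in the crop, sits clear above the tub's corner at (343,268). The grip still holds and the catch is upright at about (290,222). Next I lower the lid the same way.

Call:
send_rows(
  rows=[
    [-1.1,0.2,-2.2,-0.2,-1.5,0],
    [-2.1,0.4,-4.4,-0.5,-3.1,0],
    [-3.1,0.6,-6.7,-0.7,-4.6,0],
    [-4.2,0.7,-9.1,-0.9,-6.1,0],
    [-5.1,0.8,-11.5,-1.1,-8,0],
    [-5.8,1,-13.9,-1.5,-10,0],
    [-6.6,1.1,-16.3,-1.9,-12,0],
    [-7.3,1.2,-18.7,-2.2,-14.1,0],
    [-7.3,1.2,-18.7,-2.2,-14.1,0],
    [-7.3,1.2,-18.7,-2.2,-14.1,0],
  ],
)

```text
clock: 5.2
ee_pos: [0.5547, -0.2172, 0.099]
ee_rot: [0.997, -0.08, 0.002, 0.001]
ft_force: [0.1, -6.1, -0.1]
gripper_width: 0.0155
```

Call:
send_rows(
  rows=[
    [0,0,0,0,0,0],
    [0,0,0,0,0,0],
    [0,0,0,0,0,0],
    [0,0,0,0,0,0],
    [0,0,0,0,0,0],
    [0,0,15,0,0,0],
    [0,0,40,0,0,0],
    [0,0,70,0,0,0],
    [0,0,100,0,0,0],
    [0,0,100,0,0,0],
  ],
  claw=0.6,
)

```text
clock: 6.03
ee_pos: [0.5588, -0.2163, 0.2046]
ee_rot: [0.997, -0.079, 0.005, 0.001]
ft_force: [0.8, -0.2, 1.0]
gripper_width: 0.0517
```

Call:
send_rows(
  rows=[
    [-28,4,0,0,0,0],
    [-56,9,0,0,0,0],
    [-84,13,0,0,0,0],
    [-109,17,0,0,0,0],
    [-109,17,0,0,0,0],
    [-109,17,0,0,0,0],
    [-109,17,-20,0,0,0],
    [-109,17,-40,0,0,0],
    [-109,17,-60,0,0,0],
    [-109,17,-60,0,0,0],
  ],
  claw=0,
)

```text
clock: 6.87
ee_pos: [0.4448, -0.1978, 0.1353]
ee_rot: [0.997, -0.079, -0.002, -0.001]
ft_force: [-1.3, 0.0, 0.1]
gripper_width: -0.0
```

```bash
python3 - <<'E'
from plant import viewer,status
from h import *
im,d=viewer.get_image('scene');s=status.get_state();print(s['ee_pos'],s['ee_rot'],s['gripper_width'])
cv2.imwrite('pics/s3.png',cv2.resize(im[100:320,120:360,::-1],None,fx=2.5,fy=2.5))
a=np.deg2rad(-9);ax=np.array([np.cos(a),np.sin(a)]);print('q',(s['ee_pos'][:2]*1000-[559.5,-217.7])@np.array([ax,[-ax[1],ax[0]]]).T)
E
```

```text
[ 0.44555598 -0.19795933  0.13680948] [ 0.99686255 -0.07913236 -0.00135014 -0.00114473] -0.00017212029189156634
q [-115.62930254    1.67286111]
```

View pics/s3.png

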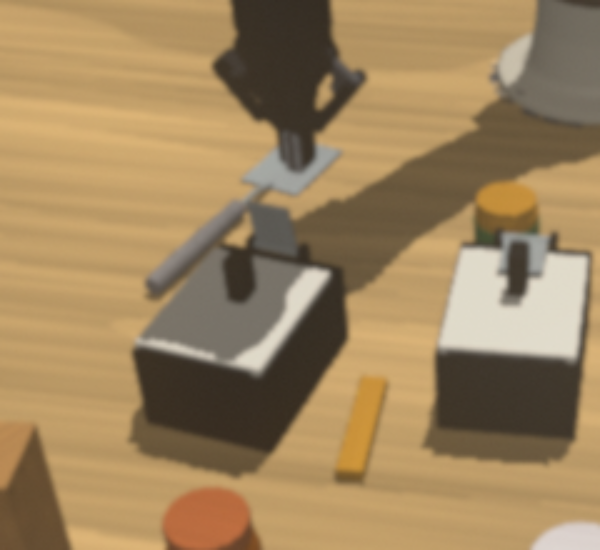

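The lid is down again, its far edge meeting the tub rim. The catch stands at crop (273,228), and the shut fingers are on the robot side at (297,150). Now I fold the catch over.

Call:
send_rows(
  rows=[
    [0,-1,-10,0,0,0],
    [0,-2,-18,0,0,0],
    [10,-3,-18,0,0,0],
    [19,-5,-18,0,0,0],
    [27,-6,-18,0,0,0],
    [35,-7,-18,0,0,0],
    [42,-8,-18,0,0,0],
    [49,-9,-18,0,0,0],
    [56,-11,-18,0,0,0],
    [60,-12,-19,0,0,0],
  ],
)

```text
clock: 7.75
ee_pos: [0.5066, -0.2109, 0.1194]
ee_rot: [0.997, -0.079, 0.0, -0.0]
ft_force: [-1.3, -0.2, 0.2]
gripper_width: -0.0001
```

Call:
send_rows(
  rows=[
    [4,-1,-2,0,0,0],
    [7,-1,-5,0,0,0],
    [9,-1,-8,0,0,0],
    [10,-1,-11,0,0,0],
    [10,-1,-14,0,0,0],
    [10,-1,-17,0,0,0],
    [10,-1,-20,0,0,0],
    [10,-1,-23,0,0,0],
    [10,-1,-25,0,0,0],
    [10,-1,-25,0,0,0],
  ],
)

```text
clock: 8.58
ee_pos: [0.5155, -0.2116, 0.0938]
ee_rot: [0.997, -0.079, -0.0, -0.0]
ft_force: [0.2, -0.5, 0.2]
gripper_width: -0.0001
```

Now I press down a little at a time and watch the force.

Call:
send_rows(
  rows=[
    [0,0,-1,0,0,0],
    [0,0,-2,0,0,0],
    [0,0,-3,0,0,0],
    [0,0,-4,0,0,0],
    [0,0,-4.5,0,0,0],
    [0,0,-5,0,0,0],
    [0,0,-5.5,0,0,0],
    [0,0,-6,0,0,0],
    [0,0,-6,0,0,0],
    [0,0,-6,0,0,0],
  ],
)

```text
clock: 9.42
ee_pos: [0.5161, -0.2118, 0.089]
ee_rot: [0.997, -0.079, 0.0, 0.0]
ft_force: [-0.3, 0.5, 6.9]
gripper_width: -0.0002
```

Call:
send_rows(
  rows=[
    [0,0,-1.5,0,0,0],
    [0,0,-1.5,0,0,0],
    [0,0,5,0,0,0],
    [0,0,30,0,0,0],
    [0,0,65,0,0,0],
    [0,0,100,0,0,0],
    [-30,0,130,0,0,0],
    [-65,0,140,0,0,0],
    [-100,0,140,0,0,0],
    [-120,0,140,0,0,0],
  ],
)

```text
clock: 10.25
ee_pos: [0.3918, -0.212, 0.2284]
ee_rot: [0.997, -0.08, -0.001, 0.001]
ft_force: [-0.9, -0.4, -0.3]
gripper_width: -0.0002
```

```bash
python3 - <<'E'
from plant import viewer,status
from h import *
s=status.get_state();print(s['clock'],s['ee_pos'],s['ft_force'])
im,d=viewer.get_image('scene');t,dt=viewer.get_image('top');c=viewer.get_calibration('wrist');w,dw=viewer.get_image('wrist')
A=cv2.resize(im[100:320,120:480],(600,367));B=cv2.resize(t[140:330,150:500],(600,326));cv2.imwrite('pics/f1.png',cv2.resize(np.vstack([A,B])[...,::-1],None,fx=.85,fy=.85))
a=np.deg2rad(-9);o=np.array([559.5,-217.7]);R=np.array([[np.cos(a),np.sin(a)],[-np.sin(a),np.cos(a)]])
P=(cloud(c['mtx'],c['world_to_cam'],dw)*1000)[dw>0]
q=(P[:,:2]-o)@R.T
for n,x0,x1,y0,y1 in(('catch near',-62,-48,-12,12),('catch far',-38,-26,-12,12),('lid near',-45,-20,28,45),('lid far',30,60,-45,45)):
    k=(q[:,0]>x0)&(q[:,0]<x1)&(q[:,1]>y0)&(q[:,1]<y1);print(n,k.sum(),np.percentile(P[k,2],[10,50,90]).round(1) if k.any() else '')
E
```

```text
10.25 [ 0.39184131 -0.21197675  0.22838957] [-0.89599342 -0.3697393  -0.32539501]
catch near 622 [88.  89.  89.9]
catch far 575 [87.9 88.8 89.8]
lid near 801 [82.4 83.4 84.3]
lid far 0
```

View pics/f1.png

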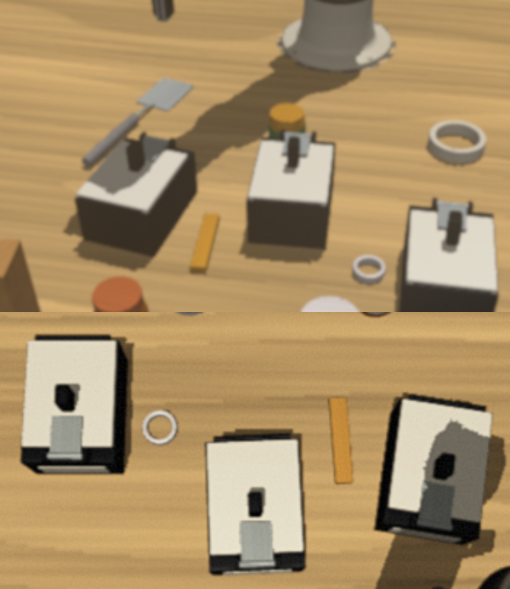

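All three catches lie flat. The right-hand one is at (437,505) in the combined picture, and depth puts its near and far ends at about 89 mm. The lid is down at about 83.5 mm, and the arm is clear.

```bash
python3 -c "
from plant import workorder;print(workorder.finish_job())"
```

```text
the job is handed in; nothing more can be done
None
```

The right-hand tub was the one left with its catch undone; I tugged its lid, lowered it, folded the catch flat, and handed the job in at about 10.4 s of the 43 s allowed.

- **Tug:** I gripped the black pull and lifted it about 18 mm, tilting it about 14 degrees (roughly 0.25 rad) along the lid's swing. The catch was still standing while I did this. I then let the lid down and released it.
- **Catch:** I pushed it over with the shut fingers from the robot's side and pressed it down with about 7 N until it stopped.
- **Last checks:**
    - The catch top measured about 89 mm at both its near and far ends, which matches flat.
    - The lid measured about 83.5 mm near its front edge, so it is down.
    - The pictures show the other two catches still flat. The arm stood clear, with only about 1 N of noise at the wrist.

**Where checks disagreed or failed:** before the tug, the wrist camera's depth put the pull and catch about 3–5 mm farther out in x than the top camera did. I took a position in between, and both contacts landed as planned. The last depth check found no points on the far part of the lid, so that part was judged only by eye.

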